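Set a roller mixer's stepped speed lever to the third notch

ROBOT

A 7-joint arm with a two-finger parallel gripper is mounted at the origin on the work surface. World frame = base frame: x ahead of the robot, y to its left, z up, the work surface at z = 0. Lengths are in m, angles in rad, forces in N, time in s.
With the tool pointing down it reaches from about 0.4 to 0.85 m from the base axis. Payload 10.4 kg.
Tool frame: the origin (TCP) lies between the finger pads; the fingertips stand 19 mm ahead of it and the grasp point (between the pads) is the TCP; z points along the fingers, y is the direction in which the jaws open and shut (so a half turn about z gives the same grasp; the last joint's range is limited). The gripper opens to 85 mm and grips with 20 to 120 N. Pads are 22 mm wide; open, the fingers measure 114 mm over their backs; the gripper's body (76 mm by 85 mm) begins 54 mm behind the grasp point. The pads swing forward as they close: fully open they stand 13 mm farther back than shut.
Start: joints at [-1.206, 0.332, -0.065, 1.46, 0.022, 1.35, -0.088], TCP at [0.236, 0.579, 0.25] pointing down, gripper open.
Joint ranges: [-2.6, 2.6], [-0.5, 2.12], [-1.47, 1.34], [0.16, 2.42], [-1.27, 4.41], [0.06, 2.06], [-2.6, 2.6]. Speed limits (rad/s): [2.22, 2.22, 2.79, 2.79, 3.14, 3.14, 3.14].

INTERFACE

Orientations are given as a unit quaternion [x, y, z, w].
In Python, from workcell import manip gives the robot as it stands.
- The arm moves only by the shell command python3 -m jog 'ROWS' [FORCE]. ROWS is JSON, a list of rows, each an object with "offset": the shift along the tool's x, y, z as a fraction of full scale, a list of three; "rotation": the turn, a rotation vector about the tool's x, y, z as a fraction of full scale, a list of three; "fingers": the opening, from -1 (shut) to 1 (fully open), so that 0 is half open. A call has 1 to 8 rows; each row shifts and turns the commanded pose from where the row before left it, along the tool's axes as they then stand; what a row does not reach is not made up. Full scale, the value 1, is 0.15 m for a shift and 2 rad for a turn. A row lasts 1/8 s, in which the tool goes at most 62.5 mm and 10.7 degrees, less where a joint would pass 70% of its speed; a pose out of reach is approached as far as the arm can. A call with a number of a shift or a turn outside -1 to 1 is refused whole. A call with a gripper value outside its range is refused whole. The fingers move at their own pace and stop on an object; FORCE is the grip in N (left out, the last holds). Time passes only in rows, so rows that do not move let the fingers close. It gives the time, the measured TCP pose, the force and the opening at its end, in the units of the state.
- manip.get_obs(): the state, without advancing time (a new reading comes with each control period).
- manip.camera(name): name is "scene" or "top"; returns the picture (400x640x3 uint8, red, green, blue); there is no depth.
- manip.camera_info(name): a dict with "mtx" (3x3 intrinsics, pixels), "xyz" and "rotation" of the camera in the world. Camera axes: x right, y down, z forward; pixel columns grow to the right and rows downward; lengths in m; the calibration is good to about 2 mm. A picture is of the moment at which its call begins. camera_info takes no time and is no camera call.
- manip.hand_in(): hands the job in, once; it reports no verdict.
Trained networks look in the newest picture that a camera, given by its name, has taken for a name from the list of things; names that differ only in an ending like _2 or _b are one class to them, and where a whole thing is asked for, a point or a joint stands for the part that bears it (a point fixed in the world has none). Each returns a list of dicts, best first, with "conf" (0 to 1); they miss things now and then, are a little off and sometimes report something else, mostly with a low value. They report only what shows in the picture. A call takes as long as a camera call.
- manip.recognise(camera, query): "bbox" ([left, top, right, bottom] in pixels, round what is visible of it).
The state is a dict: "clock": time; "joint_pos": joint angles; "joint_velocities": joint speeds; "tau": joint torques, N m; "position": TCP position; "ee_rot": TCP orientation; "ft_force": force on the tool from outside, world axes, zero at the start; "torque": the same for the moment, N m; "grip_width": opening from 0.0 (shut) to 1.0 (fully open).
Only numpy, scipy, OpenCV 4.12 (cv2) and the standard library are available. Lean on these libraries where they do the work, as an engineer would, in place of code of your own. Each camera call takes 0.05 s, during which the arm holds its last target. There are 200 camera calls.

TASK

On the roller mixer's deck, push the black speed lever with a fingertip back to its home end (the robot's right-hand end of the slot, where the mark beside it is shortest) until it sits against the stop; then push it the other way, counting the clicks, and leave it sitting in the third notch from home without ever going past it. Push gently on one side of the lever at a time, never pinching it between the fingers, and let go of it at the end. Leave the vial, bottle and beaker standing where they are.

Things in the scene. Friction and masses are not known exactly. Their poses are not given: they have to be found in the camera images.
- mixer: Cream roller mixer fixed to the bench, 240 (x) x 400 (y) mm, origin under its centre at bench height, yaw within 0.4 rad. Its flat control deck, 70 mm above the bench, is the strip at x = -120 to -30 mm of its frame, on the robot's side; its +y is to the robot's left. Behind the strip are rubber rollers and two tubes, up to 117 mm above the bench.
- speed_lever (a joint): Lever position along its slot, m: 0 at the home stop, growing along mixer +y (robot's left). Six notches 16 mm apart: home 0, 0.016, 0.032, third 0.048, 0.064, 0.080. A sprung ball resists with about 5 N as it leaves a notch, lets go 8 mm on (a click) and pulls the lever itself into the next. It starts in the first or second notch. A mark on the robot's side at each notch, longer towards fast.
- lever_top (a point): Centre of the top face of the lever, an upright black paddle with a metal core: 36 mm across the slot (mixer x), 16 mm thick along the slot (mixer y), its top 32 mm above the deck, its lower edge 2 mm above the deck. It moves with the lever; axes parallel to the mixer's.
- home_mark (a point): Point on the deck surface (70 mm above the bench) on which the lever's centre stands when home (joint 0); fixed to the mixer at x = -75, y = -40 mm of its frame. Axes parallel to the mixer's.
- leaf_home: The leaf of the paddle on the home side (mixer -y, robot's right), 7 mm thick, 36 x 30 mm, its flat outer face 8 mm from the lever's centre; moves with the lever. Origin at deck height under the lever's centre. Push here to move away from home.
- leaf_fast: The like leaf on the other side (mixer +y, robot's left), outer face 8 mm from the lever's centre. Push here to move towards home. Origin as leaf_home.
- vial: Loose small clear jar with a white cap, 32 mm across, 55 mm high, standing on the mixer's deck near the left end of the strip, about 140 to 170 mm along +y of the mixer's centre. Origin under its centre. To be left alone.
- bottle: Loose amber bottle, 60 mm across, 130 mm high, on the bench left of the mixer. Origin under its centre. To be left alone.
- beaker: Loose white beaker, 68 mm across, 75 mm high, on the bench right of the mixer. Origin under its centre. To be left alone.

How it is judged:
By the outcome, as a careful person would: the job done as asked, in the order asked, and still so for the second after the job is handed in, with the robot touching nothing.
It also fails if it takes over 72 s, if anything falls off the work surface, if the arm or the gripper's body presses on something with over 40 N, if the wrist force passes 120 N, or if a joint passes its speed limit or range.

## Working session

There is one attempt and no reset: what is moved stays moved. The work goes in short steps, Python scripts to look and compute and a shell command to move; the robot and the scene stay as the last step left them, time stands still between calls to the robot, and variables do not carry over. Pictures are saved under pics/ and viewed, about 8 in all and at most 12, crops included, and the job is handed in when it is done.

```bash
mkdir -p pics; python3 - <<'E'
from workcell import manip
import cv2,numpy as np
o=manip.get_obs();print({k:np.round(v,3).tolist() for k,v in o.items()})
ims=[]
for c in("scene","top"):
    im=manip.camera(c);cv2.imwrite(f"pics/{c}0.png",im[...,::-1])
    i=manip.camera_info(c);print(c,{k:np.round(v,4).tolist() for k,v in i.items()})
    for q in("mixer","speed_lever","lever_top","leaf_home","leaf_fast","vial","bottle","beaker"):
        print(q,[(np.round(d["bbox"],1).tolist(),round(d["conf"],2)) for d in manip.recognise(c,q)][:2])
E
```

```text
{'clock': 0.0, 'joint_pos': [-1.206, 0.333, -0.065, 1.461, 0.022, 1.35, -0.089], 'joint_velocities': [-0.0, -0.0, -0.0, -0.001, -0.0, 0.002, 0.0], 'tau': [-0.001, -62.544, 0.049, -39.161, 0.016, 0.01, 0.0], 'position': [0.236, 0.578, 0.249], 'ee_rot': [0.193, 0.981, -0.001, -0.0], 'ft_force': [-1.233, -0.176, 0.275], 'torque': [-0.023, -0.01, 0.038], 'grip_width': 1.005}
scene {'mtx': [[465.4778, 0.0, 313.7992], [0.0, 465.4778, 195.9368], [0.0, 0.0, 1.0]], 'xyz': [1.009, 0.3218, 0.9477], 'rotation': [0.4671, 0.8376, -0.2465, -0.1393]}
mixer [([187.2, 137.7, 396.0, 311.1], 0.57)]
speed_lever [([292.1, 163.4, 310.2, 184.9], 0.46)]
lever_top [([187.2, 138.8, 395.9, 311.6], 0.4)]
leaf_home []
leaf_fast [([298.9, 171.8, 311.2, 187.1], 0.4)]
vial [([363.2, 198.4, 384.7, 225.6], 0.87)]
bottle [([400.6, 207.2, 436.9, 250.5], 0.97)]
beaker [([222.1, 115.9, 248.3, 152.1], 0.95), ([183.7, 135.9, 397.0, 307.2], 0.37)]
top {'mtx': [[426.305, 0.0, 320.4009], [0.0, 426.305, 205.2836], [0.0, 0.0, 1.0]], 'xyz': [0.51, 0.0364, 1.0892], 'rotation': [0.7118, -0.7019, 0.0127, -0.0218]}
mixer [([257.4, 141.8, 429.6, 253.1], 0.59)]
speed_lever [([343.4, 221.1, 355.1, 236.9], 0.54)]
lever_top [([344.3, 220.4, 352.8, 234.8], 0.65)]
leaf_home [([348.9, 226.0, 353.8, 237.2], 0.37)]
leaf_fast [([343.7, 221.5, 348.9, 237.6], 0.47)]
vial [([265.9, 224.4, 277.6, 233.0], 0.61)]
bottle [([220.1, 228.6, 250.6, 255.1], 0.91)]
beaker [([426.3, 240.0, 459.2, 260.2], 0.91)]
```

View pics/scene0.png

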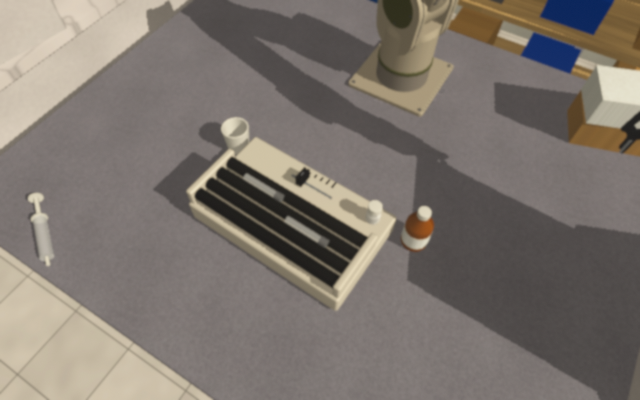

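View pics/top0.png

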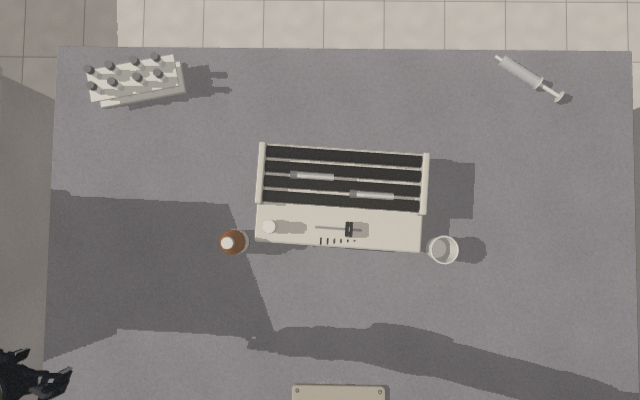

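The scene view shows the cream mixer with the black lever near (302,177), the vial at (374,211), the bottle at (418,228) and the beaker at (235,133). In the top view the lever is at (349,229), the slot runs to about (315,227), and the marks at (320–354, 241) get longer to the left.

```bash
cat >h.py <<'E'
from workcell import manip
import cv2,numpy as np
from scipy.spatial.transform import Rotation as R
def ray(c,uv):
    i=manip.camera_info(c);d=np.linalg.inv(i["mtx"])@[uv[0],uv[1],1.]
    return np.array(i["xyz"]),R.from_quat(i["rotation"]).as_matrix()@d
def atz(c,uv,z):
    o,d=ray(c,uv);return o+d*(z-o[2])/d[2]
def proj(c,p):
    i=manip.camera_info(c);q=np.array(i["mtx"])@(R.from_quat(i["rotation"]).as_matrix().T@(np.array(p)-i["xyz"]));return q[:2]/q[2]
def tri(u,v):
    (a,d),(b,e)=ray("scene",u),ray("top",v)
    s=np.linalg.lstsq(np.c_[d,-e],b-a,rcond=None)[0];p,q=a+d*s[0],b+e*s[1]
    return (p+q)/2,np.linalg.norm(p-q)
E
python3 - <<'E'
from h import *
im=cv2.imread("pics/top0.png");cv2.imwrite("pics/topz.png",cv2.resize(im[195:265,245:445],None,fx=4,fy=4,interpolation=cv2.INTER_CUBIC))
im=cv2.imread("pics/scene0.png");cv2.imwrite("pics/scz.png",cv2.resize(im[135:235,230:400],None,fx=4.5,fy=4.5,interpolation=cv2.INTER_CUBIC))
print(atz("top",(255,240),.07),atz("top",(421,251.5),.07))
print(tri((301,171),(348.5,228)))
E
```

```text
[0.47449948 0.20494952 0.07      ] [ 0.4530804  -0.19051543  0.07      ]
(array([ 0.50707543, -0.01657016,  0.11388891]), np.float64(0.002316281397439987))
```

View pics/topz.png

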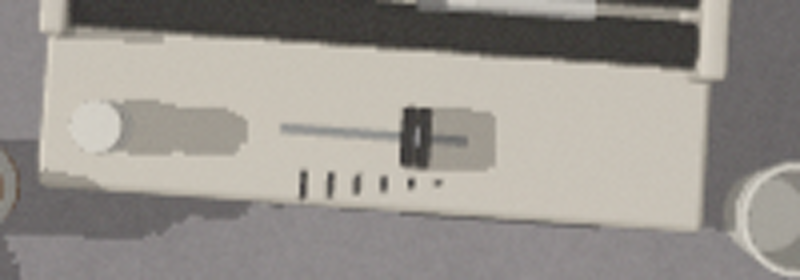

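View pics/scz.png

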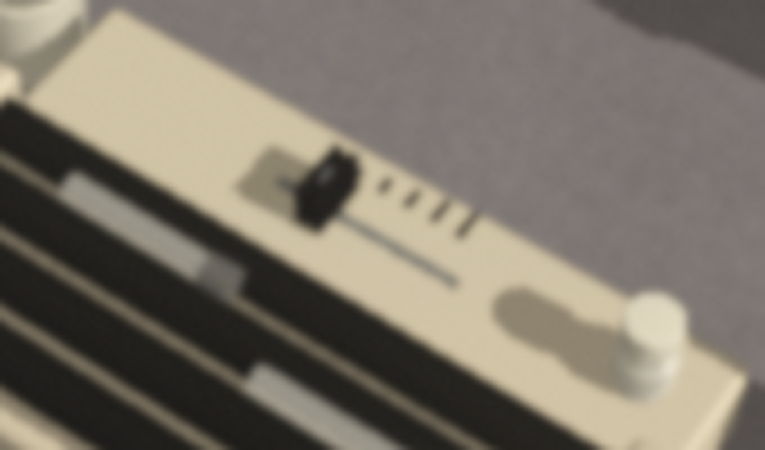

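The lever stands by the second-shortest mark in the top crop: lever (416,137), marks at x = 303, 331, 357, 383, 411, 438, slot from (282,127) to (467,142). Now I'll fit the mixer frame.

```bash
python3 - <<'E'
from h import *
f=lambda u,v,z=.07:atz("top",(245+u/4-.375,195+v/4-.375),z)
L,Rr=f(40,184),f(700,230);s0,s1=f(282,127),f(467,142)
for a,b in((L,Rr),(s0,s1),(f(303,184),f(438,184)),(f(48,32),f(710,82))):
    d=a-b;print(a.round(4),b.round(4),"len",np.linalg.norm(d).round(4),"yaw",np.arctan2(-d[0],d[1]).round(4))
g=lambda u,v,z=.07:atz("scene",(230+u/4.5-.39,135+v/4.5-.39),z)
L2,R2=g(748,377),g(118,10);d=L2-R2;print("scene",L2,R2,np.linalg.norm(d),np.arctan2(-d[0],d[1]), g(457,284))
d=L-Rr;d2=d/np.linalg.norm(d)
yaw=np.arctan2(-d2[0],d2[1]);c,s=np.cos(yaw),np.sin(yaw);M=np.array([[c,-s],[s,c]])
mid=((L+Rr)/2)[:2]
O=mid-M@[-.12,0];print("yaw",yaw,"origin",O)
inm=lambda p:(M.T@(p[:2]-O)).round(4)
print("lever top in mixer",inm(f(416,137,.102)),"tri",tri((230+327/4.5-.39,135+175/4.5-.39),(245+416/4-.375,195+137/4-.375)))
print("marks y",[inm(f(u,184))[1] for u in(303,331,357,383,411,438)],"slot",inm(s0),inm(s1))
print("vial",inm(f(97,127,.125)),"home",O+M@[-.075,-.04],"n1",O+M@[-.075,-.024])
o=manip.get_obs();print(R.from_quat(o["ee_rot"]).as_matrix().round(3))
E
```

```text
[0.473  0.2058 0.07  ] [ 0.4516 -0.1873  0.07  ] len 0.3937 yaw -0.0545
[0.5091 0.0618 0.07  ] [ 0.5017 -0.0486  0.07  ] len 0.1107 yaw -0.0665
[0.4753 0.0488 0.07  ] [ 0.4765 -0.0316  0.07  ] len 0.0804 yaw 0.0147
[0.564 0.203 0.07 ] [ 0.5395 -0.1929  0.07  ] len 0.3967 yaw -0.0617
scene [0.47985834 0.20867477 0.07      ] [ 0.45247385 -0.18474745  0.07      ] 0.39437413271418575 -0.06949376929113607 [0.50794115 0.06169444 0.07      ]
yaw -0.05450030164342532 origin [0.58209748 0.0027381 ]
lever top in mixer [-0.0765 -0.0235] tri (array([ 0.50442435, -0.01654837,  0.10138575]), np.float64(2.1890157111062794e-06))
marks y [np.float64(0.0401), np.float64(0.0235), np.float64(0.008), np.float64(-0.0074), np.float64(-0.024), np.float64(-0.0401)] slot [-0.0761  0.055 ] [-0.0775 -0.0557]
vial [-0.0832  0.158 ] home [ 0.5050299  -0.03311701] n1 [ 0.50590148 -0.01714077]
[[-0.926  0.378  0.   ]
 [ 0.378  0.926  0.   ]
 [ 0.     0.    -1.   ]]
```

Everything agrees: mixer yaw is about -0.06, the lever top is at (0.505, -0.017, 0.101), and the lever is in notch 1. I'll shut the fingers and travel high.

```bash
python3 -m jog '[{"offset":[-0.25,-0.22,0],"rotation":[0,0,0],"fingers":-1},{"offset":[-0.25,-0.22,0],"rotation":[0,0,0],"fingers":-1},{"offset":[-0.25,-0.22,0],"rotation":[0,0,0],"fingers":-1},{"offset":[-0.25,-0.22,0],"rotation":[0,0,0],"fingers":-1},{"offset":[-0.25,-0.22,0],"rotation":[0,0,0],"fingers":-1},{"offset":[-0.25,-0.22,0],"rotation":[0,0,0],"fingers":-1},{"offset":[-0.25,-0.22,0],"rotation":[0,0,0],"fingers":-1},{"offset":[-0.25,-0.22,0],"rotation":[0,0,0],"fingers":-1}]' 20; python3 -m jog '[{"offset":[0,0,0],"rotation":[0,0,0.089],"fingers":-1},{"offset":[0,0,0],"rotation":[0,0,0.089],"fingers":-1},{"offset":[0,0,0],"rotation":[0,0,0.089],"fingers":-1},{"offset":[0,0,0],"rotation":[0,0,0.089],"fingers":-1},{"offset":[0,0,0],"rotation":[0,0,0.089],"fingers":-1},{"offset":[0,0,0],"rotation":[0,0,0.089],"fingers":-1},{"offset":[0,0,0],"rotation":[0,0,0.089],"fingers":-1},{"offset":[0,0,0],"rotation":[0,0,0],"fingers":-1}]'
cat >>h.py <<'E'
A=-.061;MX=np.array([np.cos(A),np.sin(A)]);MY=np.array([-np.sin(A),np.cos(A)])
HOME=np.array([.505,-.0167])-.016*MY   # lever centre at joint 0
def st():
    o=manip.get_obs();p=np.array(o["position"]);m=R.from_quat(o["ee_rot"]).as_matrix();d=p[:2]-HOME
    F=np.array(o["ft_force"])
    print("t",round(o["clock"],2),"p",p.round(4),"slot_y %.1f cross_x %.1f mm tip_z %.1f"%(d@MY*1e3,d@MX*1e3,(p[2]-.019)*1e3),"F_y %.1f F_x %.1f F_z %.1f"%(F[:2]@MY,F[:2]@MX,F[2]),"toolx err",round(float(np.cross(m[:2,0],MY)),3),"tz",m[:,2].round(3),"g",round(float(o["grip_width"]),2))
E
python3 -c "from h import *;st()"
```

```text
clock: 1.9
position: [0.4148, 0.2192, 0.2506]
ee_rot: [0.193, 0.981, 0.0, 0.0]
ft_force: [0.7, 0.2, -0.6]
grip_width: -0.002
clock: 2.9
position: [0.4142, 0.2208, 0.2504]
ee_rot: [0.729, 0.685, 0.0, -0.0]
ft_force: [-0.2, -0.7, 0.1]
grip_width: -0.001
t 2.9 p [0.4142 0.2208 0.2504] slot_y 247.5 cross_x -105.1 mm tip_z 231.4 F_y -0.7 F_x -0.1 F_z 0.1 toolx err 0.001 tz [ 0.  0. -1.] g -0.0
```

```bash
python3 -m jog '[{"offset":[-0.255,0.14,0],"rotation":[0,0,0],"fingers":-1},{"offset":[-0.255,0.14,0],"rotation":[0,0,0],"fingers":-1},{"offset":[-0.255,0.14,0],"rotation":[0,0,0],"fingers":-1},{"offset":[-0.255,0.14,0],"rotation":[0,0,0],"fingers":-1},{"offset":[-0.255,0.14,0],"rotation":[0,0,0],"fingers":-1},{"offset":[0,0,0.3],"rotation":[0,0,0],"fingers":-1},{"offset":[0,0,0.3],"rotation":[0,0,0],"fingers":-1},{"offset":[0,0,0],"rotation":[0,0,0],"fingers":-1}]'
python3 - <<'E'
from h import *
st()
im=manip.camera("scene")[...,::-1];a=cv2.resize(im[80:240,220:420],None,fx=3,fy=3,interpolation=cv2.INTER_CUBIC)
cv2.imwrite("pics/s1.png",a)
E
```

```text
clock: 3.9
position: [0.505, 0.023, 0.1579]
ee_rot: [0.728, 0.686, -0.003, -0.001]
ft_force: [-0.4, -0.6, 0.7]
grip_width: 0.005
t 3.9 p [0.505  0.023  0.1579] slot_y 55.6 cross_x -2.4 mm tip_z 138.9 F_y -0.6 F_x -0.3 F_z 0.7 toolx err -0.002 tz [-0.006 -0.002 -1.   ] g 0.01
```

View pics/s1.png

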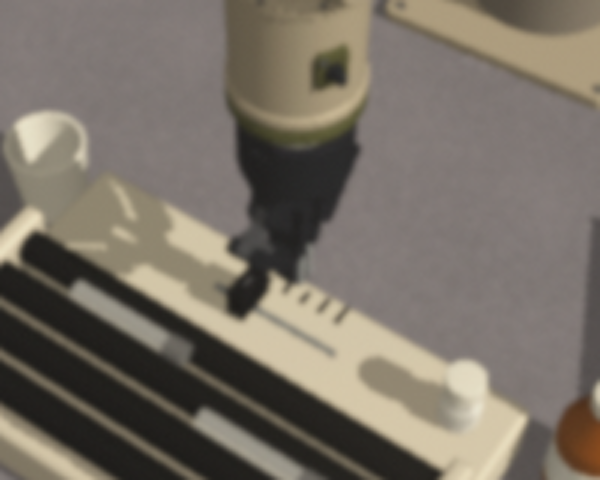

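The fingers, near (297,275) in the crop, hang above the slot on the left (fast) side of the lever, which is at (247,290). The vial at (465,395) and the bottle are well clear. Next I'll go down and approach.

```bash
python3 -m jog '[{"offset":[0,0.014,0.12],"rotation":[0,0,0],"fingers":-1},{"offset":[0,0,0.12],"rotation":[0,0,0],"fingers":-1},{"offset":[0,0,0.12],"rotation":[0,0,0],"fingers":-1},{"offset":[0,0,0],"rotation":[0,0,0],"fingers":-1},{"offset":[-0.04,0,0],"rotation":[0,0,0],"fingers":-1},{"offset":[-0.04,0,0],"rotation":[0,0,0],"fingers":-1},{"offset":[0,0,0],"rotation":[0,0,0],"fingers":-1}]'; python3 -c "from h import *;st()"
```

```text
clock: 4.82
position: [0.5086, 0.0104, 0.1069]
ee_rot: [0.729, 0.684, 0.0, 0.0]
ft_force: [0.2, -0.4, 0.1]
grip_width: 0.008
t 4.83 p [0.5086 0.0104 0.1069] slot_y 43.3 cross_x 1.9 mm tip_z 87.9 F_y -0.4 F_x 0.2 F_z 0.1 toolx err 0.003 tz [ 0.001  0.    -1.   ] g 0.01
```

```bash
python3 -m jog '[{"offset":[-0.02,0,0.02],"rotation":[0,0,0],"fingers":-1},{"offset":[-0.02,0,0],"rotation":[0,0,0],"fingers":-1},{"offset":[0,0,0],"rotation":[0,0,0],"fingers":-1}]'; python3 -c "from h import *;st()"; for i in 1 ; do python3 -m jog '[{"offset":[-0.013,0,0],"rotation":[0,0,0],"fingers":-1},{"offset":[0,0,0],"rotation":[0,0,0],"fingers":-1}]' >/dev/null; python3 -c "from h import *;st()";done; python3 -m jog '[{"offset":[-0.013,0,0],"rotation":[0,0,0],"fingers":-1},{"offset":[0,0,0],"rotation":[0,0,0],"fingers":-1}]' >/dev/null; python3 -c "from h import *;st()"
```

```text
clock: 5.2
position: [0.5079, 0.0049, 0.1032]
ee_rot: [0.729, 0.684, -0.0, -0.0]
ft_force: [-0.2, 0.1, 1.4]
grip_width: 0.004
t 5.2 p [0.5079 0.0049 0.1032] slot_y 37.7 cross_x 1.5 mm tip_z 84.2 F_y 0.1 F_x -0.2 F_z 1.4 toolx err 0.002 tz [-0. -0. -1.] g 0.0
t 5.45 p [0.5078 0.0032 0.1033] slot_y 36.0 cross_x 1.6 mm tip_z 84.3 F_y -1.0 F_x -0.5 F_z 0.3 toolx err 0.002 tz [ 0.  0. -1.] g 0.0
t 5.7 p [0.5077 0.0012 0.1033] slot_y 34.0 cross_x 1.6 mm tip_z 84.3 F_y 0.3 F_x 0.2 F_z 0.6 toolx err 0.002 tz [ 0.  0. -1.] g -0.0
```

```bash
python3 -m jog '[{"offset":[-0.013,0,0],"rotation":[0,0,0],"fingers":-1},{"offset":[0,0,0],"rotation":[0,0,0],"fingers":-1}]' >/dev/null; python3 -c "from h import *;st()"
python3 -m jog '[{"offset":[-0.013,0,0],"rotation":[0,0,0],"fingers":-1},{"offset":[0,0,0],"rotation":[0,0,0],"fingers":-1}]' >/dev/null; python3 -c "from h import *;st()"
python3 -m jog '[{"offset":[-0.013,0,0],"rotation":[0,0,0],"fingers":-1},{"offset":[0,0,0],"rotation":[0,0,0],"fingers":-1}]' >/dev/null; python3 -c "from h import *;st()"
python3 -m jog '[{"offset":[-0.013,0,0],"rotation":[0,0,0],"fingers":-1},{"offset":[0,0,0],"rotation":[0,0,0],"fingers":-1}]' >/dev/null; python3 -c "from h import *;st()"
```

```text
t 5.95 p [5.076e-01 1.000e-04 1.033e-01] slot_y 33.0 cross_x 1.6 mm tip_z 84.3 F_y 3.6 F_x 0.9 F_z -0.2 toolx err 0.001 tz [ 0.     0.001 -1.   ] g -0.0
t 6.2 p [ 0.5075 -0.0023  0.1033] slot_y 30.5 cross_x 1.6 mm tip_z 84.3 F_y 3.7 F_x -0.3 F_z 0.2 toolx err 0.002 tz [ 0.  0. -1.] g -0.0
t 6.45 p [ 0.5074 -0.0051  0.1033] slot_y 27.7 cross_x 1.6 mm tip_z 84.3 F_y 2.3 F_x 0.5 F_z -0.1 toolx err 0.002 tz [ 0. -0. -1.] g 0.0
t 6.7 p [ 0.5071 -0.0072  0.1032] slot_y 25.6 cross_x 1.5 mm tip_z 84.2 F_y -0.5 F_x 0.4 F_z 0.5 toolx err 0.003 tz [-0.    -0.001 -1.   ] g 0.0
```

First click, near slot_y 26. Next I'll keep going to the stop.

```bash
python3 -m jog '[{"offset":[-0.02,0,0],"rotation":[0,0,0],"fingers":-1},{"offset":[-0.013,0,0],"rotation":[0,0,0],"fingers":-1},{"offset":[0,0,0],"rotation":[0,0,0],"fingers":-1}]' >/dev/null; python3 -c "from h import *;st()"
python3 -m jog '[{"offset":[-0.013,0,0],"rotation":[0,0,0],"fingers":-1},{"offset":[0,0,0],"rotation":[0,0,0],"fingers":-1}]' >/dev/null; python3 -c "from h import *;st()"
python3 -m jog '[{"offset":[-0.01,0,0],"rotation":[0,0,0],"fingers":-1},{"offset":[0,0,0],"rotation":[0,0,0],"fingers":-1}]' >/dev/null; python3 -c "from h import *;st()"
```

```text
t 7.08 p [ 0.5069 -0.0119  0.1033] slot_y 20.9 cross_x 1.6 mm tip_z 84.3 F_y 0.3 F_x -0.2 F_z 1.7 toolx err 0.003 tz [-0. -0. -1.] g -0.0
t 7.33 p [ 0.5067 -0.0136  0.1033] slot_y 19.2 cross_x 1.5 mm tip_z 84.3 F_y 0.8 F_x -1.0 F_z -1.2 toolx err 0.002 tz [-0. -0. -1.] g -0.0
t 7.58 p [ 0.5067 -0.0149  0.1033] slot_y 17.9 cross_x 1.5 mm tip_z 84.3 F_y 0.5 F_x -0.7 F_z 0.2 toolx err 0.002 tz [ 0.  0. -1.] g -0.0
```

```bash

python3 -m jog '[{"offset":[-0.008,0,0],"rotation":[0,0,0],"fingers":-1},{"offset":[0,0,0],"rotation":[0,0,0],"fingers":-1}]' >/dev/null; python3 -c "from h import *;st()"
python3 -m jog '[{"offset":[-0.007,0,0],"rotation":[0,0,0],"fingers":-1},{"offset":[0,0,0],"rotation":[0,0,0],"fingers":-1}]' >/dev/null; python3 -c "from h import *;st()"
```

```text
t 7.83 p [ 0.5067 -0.015   0.1033] slot_y 17.8 cross_x 1.6 mm tip_z 84.3 F_y 4.7 F_x 0.2 F_z 0.0 toolx err 0.001 tz [ 0.     0.001 -1.   ] g -0.0
t 8.07 p [ 0.5067 -0.0151  0.1033] slot_y 17.7 cross_x 1.6 mm tip_z 84.3 F_y 8.0 F_x -1.1 F_z 0.4 toolx err 0.0 tz [ 0.     0.002 -1.   ] g -0.01
```

```bash

python3 -m jog '[{"offset":[-0.008,0,0],"rotation":[0,0,0],"fingers":-1},{"offset":[0,0,0],"rotation":[0,0,0],"fingers":-1}]' >/dev/null; python3 -c "from h import *;st()"
python3 -m jog '[{"offset":[0.06,0,0],"rotation":[0,0,0],"fingers":-1},{"offset":[0.06,0,0],"rotation":[0,0,0],"fingers":-1},{"offset":[0,0,-0.15],"rotation":[0,0,0],"fingers":-1},{"offset":[0,0,-0.15],"rotation":[0,0,0],"fingers":-1},{"offset":[0,0,0],"rotation":[0,0,0],"fingers":-1},{"offset":[-0.25,0,0],"rotation":[0,0,0],"fingers":-1},{"offset":[-0.27,-0.01,0],"rotation":[0,0,0],"fingers":-1},{"offset":[0,0,0],"rotation":[0,0,0],"fingers":-1}]'>/dev/null
python3 - <<'E'
from h import *
st()
im=manip.camera("scene")[...,::-1];a=cv2.resize(im[100:240,220:400],None,fx=4,fy=4,interpolation=cv2.INTER_CUBIC)
cv2.imwrite("pics/s2.png",a)
E
```

```text
t 8.32 p [ 0.5067 -0.0152  0.1034] slot_y 17.6 cross_x 1.6 mm tip_z 84.4 F_y 12.0 F_x -1.4 F_z -0.6 toolx err -0.001 tz [ 0.     0.003 -1.   ] g 0.0
t 9.32 p [ 0.5002 -0.0814  0.1475] slot_y -48.9 cross_x -0.8 mm tip_z 128.5 F_y 0.5 F_x -0.3 F_z 0.9 toolx err 0.007 tz [-0.001 -0.001 -1.   ] g -0.0
```

View pics/s2.png

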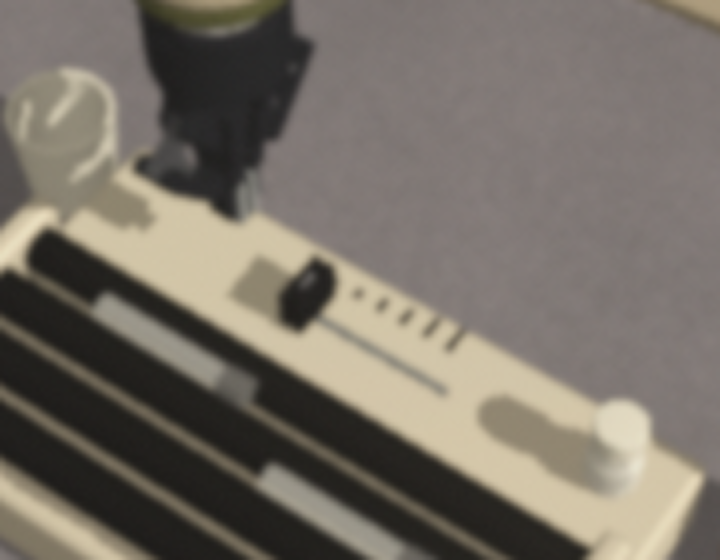

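The force rose to 12 N with no movement, so the lever is on the stop. The picture shows it at (307,293) at the home end of the slot, with five marks showing beyond it. Next I'll go down on the home side and push the other way.

```bash
python3 -m jog '[{"offset":[0,0.01,0.15],"rotation":[0,0,0],"fingers":-1},{"offset":[0,0,0.14],"rotation":[0,0,0],"fingers":-1},{"offset":[0,0,0],"rotation":[0,0,0],"fingers":-1},{"offset":[0.08,0,0],"rotation":[0,0,0],"fingers":-1},{"offset":[0.08,0,0],"rotation":[0,0,0],"fingers":-1},{"offset":[0,0,0],"rotation":[0,0,0],"fingers":-1}]' >/dev/null; python3 -c "from h import *;st()"
python3 -m jog '[{"offset":[0.013,0,0],"rotation":[0,0,0],"fingers":-1},{"offset":[0.013,0,0],"rotation":[0,0,0],"fingers":-1},{"offset":[0,0,0],"rotation":[0,0,0],"fingers":-1}]' >/dev/null; python3 -c "from h import *;st()"
```

```text
t 10.12 p [ 0.5048 -0.0528  0.1054] slot_y -20.1 cross_x 2.0 mm tip_z 86.4 F_y 0.3 F_x 0.4 F_z 0.5 toolx err -0.0 tz [ 0.001  0.    -1.   ] g 0.0
t 10.5 p [ 0.5046 -0.0513  0.1051] slot_y -18.5 cross_x 1.7 mm tip_z 86.1 F_y -4.4 F_x 0.3 F_z 2.3 toolx err 0.003 tz [ 0.    -0.001 -1.   ] g 0.0
```

```bash

python3 -m jog '[{"offset":[0.013,0,0],"rotation":[0,0,0],"fingers":-1},{"offset":[0,0,0],"rotation":[0,0,0],"fingers":-1}]' >/dev/null; python3 -c "from h import *;st()"
python3 -m jog '[{"offset":[0.013,0,0],"rotation":[0,0,0],"fingers":-1},{"offset":[0,0,0],"rotation":[0,0,0],"fingers":-1}]' >/dev/null; python3 -c "from h import *;st()"
python3 -m jog '[{"offset":[0.013,0,0],"rotation":[0,0,0],"fingers":-1},{"offset":[0,0,0],"rotation":[0,0,0],"fingers":-1}]' >/dev/null; python3 -c "from h import *;st()"
python3 -m jog '[{"offset":[0.013,0,0],"rotation":[0,0,0],"fingers":-1},{"offset":[0,0,0],"rotation":[0,0,0],"fingers":-1}]' >/dev/null; python3 -c "from h import *;st()"
```

```text
t 10.75 p [ 0.5047 -0.0486  0.1049] slot_y -15.8 cross_x 1.6 mm tip_z 85.9 F_y -2.5 F_x 0.8 F_z 1.6 toolx err 0.002 tz [ 0.  0. -1.] g -0.0
t 11.0 p [ 0.5047 -0.0458  0.1047] slot_y -13.0 cross_x 1.4 mm tip_z 85.7 F_y 0.1 F_x 0.7 F_z -0.2 toolx err 0.001 tz [-0.     0.001 -1.   ] g -0.0
t 11.25 p [ 0.5046 -0.0438  0.1046] slot_y -11.1 cross_x 1.3 mm tip_z 85.6 F_y 0.4 F_x -1.1 F_z -0.9 toolx err 0.001 tz [-0.     0.001 -1.   ] g 0.0
t 11.5 p [ 0.5049 -0.0421  0.1047] slot_y -9.4 cross_x 1.4 mm tip_z 85.7 F_y -0.2 F_x -0.1 F_z 0.2 toolx err 0.002 tz [-0.  0. -1.] g -0.0
```

```bash

python3 -m jog '[{"offset":[0.02,0,0],"rotation":[0,0,0],"fingers":-1},{"offset":[0.01,0,0],"rotation":[0,0,0],"fingers":-1},{"offset":[0,0,0],"rotation":[0,0,0],"fingers":-1}]' >/dev/null; python3 -c "from h import *;st()"
python3 -m jog '[{"offset":[0.013,0,0],"rotation":[0,0,0],"fingers":-1},{"offset":[0,0,0],"rotation":[0,0,0],"fingers":-1}]' >/dev/null; python3 -c "from h import *;st()"
python3 -m jog '[{"offset":[0.013,0,0],"rotation":[0,0,0],"fingers":-1},{"offset":[0,0,0],"rotation":[0,0,0],"fingers":-1}]' >/dev/null; python3 -c "from h import *;st()"
python3 -m jog '[{"offset":[0.013,0,0],"rotation":[0,0,0],"fingers":-1},{"offset":[0,0,0],"rotation":[0,0,0],"fingers":-1}]' >/dev/null; python3 -c "from h import *;st()"
```

```text
t 11.88 p [ 0.5052 -0.0378  0.1048] slot_y -5.1 cross_x 1.5 mm tip_z 85.8 F_y -0.2 F_x 0.9 F_z -0.0 toolx err 0.002 tz [-0.  0. -1.] g 0.0
t 12.12 p [ 0.5053 -0.0364  0.1048] slot_y -3.6 cross_x 1.5 mm tip_z 85.8 F_y -2.0 F_x 0.2 F_z -0.1 toolx err 0.002 tz [-0. -0. -1.] g 0.0
t 12.38 p [ 0.5054 -0.0348  0.1048] slot_y -2.0 cross_x 1.5 mm tip_z 85.8 F_y -3.1 F_x -0.8 F_z 1.5 toolx err 0.003 tz [-0.    -0.001 -1.   ] g -0.0
t 12.62 p [ 0.5056 -0.0321  0.1048] slot_y 0.6 cross_x 1.5 mm tip_z 85.8 F_y -2.0 F_x -0.3 F_z 1.7 toolx err 0.002 tz [ 0.  0. -1.] g -0.0
```

```bash

python3 -m jog '[{"offset":[0.013,0,0],"rotation":[0,0,0],"fingers":-1},{"offset":[0,0,0],"rotation":[0,0,0],"fingers":-1}]' >/dev/null; python3 -c "from h import *;st()"
python3 -m jog '[{"offset":[0.013,0,0],"rotation":[0,0,0],"fingers":-1},{"offset":[0,0,0],"rotation":[0,0,0],"fingers":-1}]' >/dev/null; python3 -c "from h import *;st()"
python3 -m jog '[{"offset":[0.013,0,0],"rotation":[0,0,0],"fingers":-1},{"offset":[0,0,0],"rotation":[0,0,0],"fingers":-1}]' >/dev/null; python3 -c "from h import *;st()"
python3 -m jog '[{"offset":[0.013,0,0],"rotation":[0,0,0],"fingers":-1},{"offset":[0,0,0],"rotation":[0,0,0],"fingers":-1}]' >/dev/null; python3 -c "from h import *;st()"
```

```text
t 12.88 p [ 0.5057 -0.0296  0.1047] slot_y 3.1 cross_x 1.5 mm tip_z 85.7 F_y 0.1 F_x 0.3 F_z 0.1 toolx err 0.001 tz [-0.     0.001 -1.   ] g 0.0
t 13.12 p [ 0.5059 -0.0277  0.1047] slot_y 5.1 cross_x 1.6 mm tip_z 85.7 F_y 0.7 F_x 1.1 F_z 0.0 toolx err 0.001 tz [ 0.     0.001 -1.   ] g 0.0
t 13.38 p [ 0.506  -0.026   0.1048] slot_y 6.8 cross_x 1.6 mm tip_z 85.8 F_y -0.3 F_x -0.2 F_z -0.2 toolx err 0.002 tz [ 0.  0. -1.] g 0.0
t 13.62 p [ 0.5061 -0.0241  0.1048] slot_y 8.6 cross_x 1.5 mm tip_z 85.8 F_y -0.2 F_x 0.2 F_z -0.5 toolx err 0.002 tz [-0.  0. -1.] g -0.0
```

Second click. Next is the third push.

```bash

python3 -m jog '[{"offset":[0.02,0,0],"rotation":[0,0,0],"fingers":-1},{"offset":[0,0,0],"rotation":[0,0,0],"fingers":-1}]' >/dev/null; python3 -c "from h import *;st()"
python3 -m jog '[{"offset":[0.013,0,0],"rotation":[0,0,0],"fingers":-1},{"offset":[0,0,0],"rotation":[0,0,0],"fingers":-1}]' >/dev/null; python3 -c "from h import *;st()"
python3 -m jog '[{"offset":[0.013,0,0],"rotation":[0,0,0],"fingers":-1},{"offset":[0,0,0],"rotation":[0,0,0],"fingers":-1}]' >/dev/null; python3 -c "from h import *;st()"
python3 - <<'E'
from h import *
im=manip.camera("scene")[...,::-1];a=cv2.resize(im[100:240,220:400],None,fx=4,fy=4,interpolation=cv2.INTER_CUBIC)
cv2.imwrite("pics/s3.png",a)
E
```

```text
t 13.88 p [ 0.5063 -0.0211  0.1048] slot_y 11.7 cross_x 1.6 mm tip_z 85.8 F_y 0.6 F_x 0.4 F_z -0.4 toolx err 0.002 tz [ 0.  0. -1.] g -0.0
t 14.12 p [ 0.5063 -0.0201  0.1048] slot_y 12.7 cross_x 1.5 mm tip_z 85.8 F_y -3.9 F_x -0.3 F_z 0.4 toolx err 0.002 tz [-0.    -0.001 -1.   ] g 0.0
t 14.38 p [ 0.5065 -0.018   0.1048] slot_y 14.8 cross_x 1.5 mm tip_z 85.8 F_y -4.7 F_x -1.0 F_z 1.1 toolx err 0.002 tz [-0. -0. -1.] g 0.0
```

View pics/s3.png

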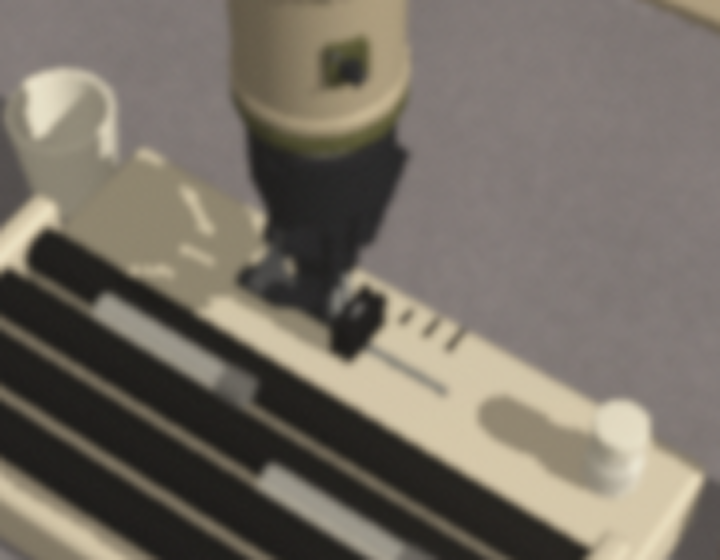

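The lever, at (358,320) in the crop, is just past notch 2 with three marks showing ahead, and only the fingertip touches it. It needs one more click.

```bash

python3 -m jog '[{"offset":[0.013,0,0],"rotation":[0,0,0],"fingers":-1},{"offset":[0,0,0],"rotation":[0,0,0],"fingers":-1}]' >/dev/null; python3 -c "from h import *;st()"
python3 -m jog '[{"offset":[0.01,0,0],"rotation":[0,0,0],"fingers":-1},{"offset":[0,0,0],"rotation":[0,0,0],"fingers":-1}]' >/dev/null; python3 -c "from h import *;st()"
```

```text
t 14.68 p [ 0.5066 -0.0151  0.1048] slot_y 17.7 cross_x 1.5 mm tip_z 85.8 F_y -2.0 F_x -0.4 F_z 1.1 toolx err 0.002 tz [ 0.     0.001 -1.   ] g -0.0
t 14.93 p [ 0.5067 -0.0135  0.1047] slot_y 19.3 cross_x 1.5 mm tip_z 85.7 F_y -0.7 F_x 1.0 F_z 1.1 toolx err 0.001 tz [-0.     0.001 -1.   ] g 0.0
```

```bash

python3 -m jog '[{"offset":[0.013,0,0],"rotation":[0,0,0],"fingers":-1},{"offset":[0,0,0],"rotation":[0,0,0],"fingers":-1}]' >/dev/null; python3 -c "from h import *;st()"
python3 -m jog '[{"offset":[0.013,0,0],"rotation":[0,0,0],"fingers":-1},{"offset":[0,0,0],"rotation":[0,0,0],"fingers":-1}]' >/dev/null; python3 -c "from h import *;st()"
python3 -m jog '[{"offset":[-0.08,0,0],"rotation":[0,0,0],"fingers":-1},{"offset":[-0.15,0,0],"rotation":[0,0,0],"fingers":-1},{"offset":[0,0,-0.2],"rotation":[0,0,0],"fingers":-1},{"offset":[0,0,-0.3],"rotation":[0,0,0],"fingers":-1},{"offset":[-0.2,0,-0.3],"rotation":[0,0,0],"fingers":-1},{"offset":[-0.2,0,0],"rotation":[0,0,0],"fingers":-1},{"offset":[0,0,0],"rotation":[0,0,0],"fingers":-1}]' >/dev/null
python3 - <<'E'
from h import *
st()
im=manip.camera("scene")[...,::-1];a=cv2.resize(im[110:240,220:400],None,fx=4,fy=4,interpolation=cv2.INTER_CUBIC)
b=manip.camera("top")[...,::-1];b=cv2.resize(b[200:260,210:470],None,fx=2.77,fy=2.77,interpolation=cv2.INTER_CUBIC)[:,:720]
cv2.imwrite("pics/s4.png",a);cv2.imwrite("pics/t4.png",b)
for c in("scene","top"):
  for q in("speed_lever","lever_top","vial","bottle","beaker"): print(c,q,[(np.round(d["bbox"],1).tolist(),round(d["conf"],2)) for d in manip.recognise(c,q)][:1])
lv=HOME+.048*MY;print("expected lever px",proj("scene",[*lv,.102]),proj("top",[*lv,.102]))
E
```

```text
t 15.18 p [ 0.5069 -0.0116  0.1048] slot_y 21.3 cross_x 1.6 mm tip_z 85.8 F_y -0.2 F_x -0.6 F_z -0.5 toolx err 0.001 tz [ 0.     0.001 -1.   ] g -0.0
t 15.43 p [ 0.507  -0.0098  0.1048] slot_y 23.0 cross_x 1.6 mm tip_z 85.8 F_y 0.1 F_x -0.6 F_z 0.0 toolx err 0.002 tz [ 0.  0. -1.] g -0.0
t 16.3 p [ 0.5005 -0.1078  0.2253] slot_y -75.2 cross_x 1.1 mm tip_z 206.3 F_y 0.4 F_x -0.4 F_z -1.0 toolx err 0.007 tz [ 0.001 -0.    -1.   ] g 0.0
scene speed_lever [([304.9, 171.0, 321.0, 192.1], 0.56)]
scene lever_top [([309.2, 173.3, 318.7, 191.7], 0.75)]
scene vial [([362.8, 198.5, 383.0, 226.8], 0.6)]
scene bottle [([398.0, 209.6, 433.4, 250.1], 0.96)]
scene beaker [([223.4, 118.9, 247.4, 150.8], 0.85)]
top speed_lever []
top lever_top [([330.9, 220.8, 339.8, 233.3], 0.46)]
top vial [([264.1, 219.7, 275.8, 235.1], 0.61)]
top bottle [([220.2, 229.4, 252.6, 254.5], 0.66)]
top beaker [([221.0, 230.7, 248.7, 254.2], 0.47)]
expected lever px [313.79122679 180.28357154] [334.89072781 227.58468662]
```

View pics/s4.png

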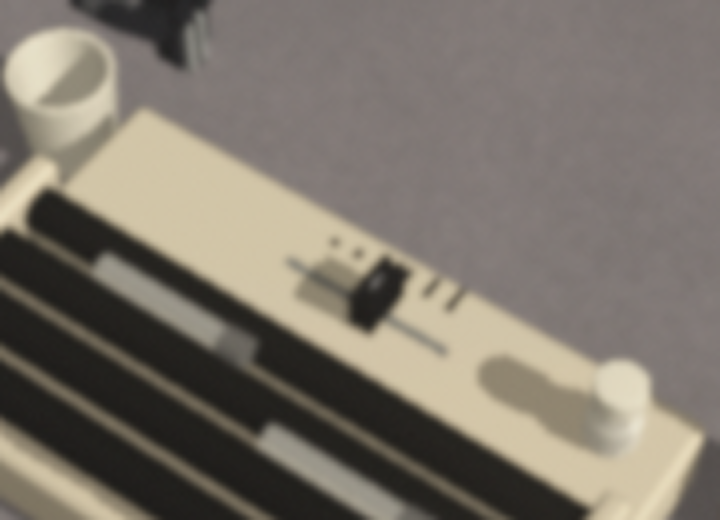

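View pics/t4.png

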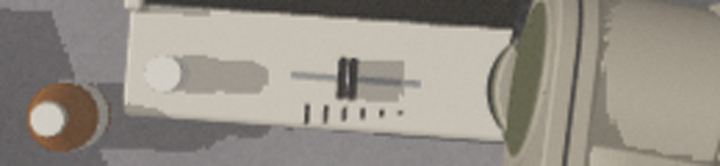

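Both views put the lever in the third notch. In the top crop it is at x = 347, beside the mark at 344, with 363, 381 and 400 on the home side. In the scene view it stands at (378,292), over the fourth mark. The vial, bottle and beaker are upright where they were, and the tool is clear.

```bash
python3 -c "
from workcell import manip
print(manip.hand_in())"
```

```text
the job is handed in; nothing more can be done
None
```

The speed lever is in the third notch from home, with the gripper clear of it, and the job is handed in at about 17 s of the 72 s allowed.

- **To home:** The lever started in the first notch. I pushed it home from the fast side with the shut fingertips. At the stop the force rose to 12 N with no further movement, and the picture showed the lever at the home end.
- **To the third notch:** I pushed from the home side in steps of about 2 mm and saw three clicks as force drops. The highest force reading in these pushes was about 5 N. I stopped about 6 mm short of where the finger would touch the lever again, backed off and lifted away.
- **Last checks:** In the top view the lever lines up with the third mark from home, within 0.5 px of its expected place. The scene view agrees. The vial, bottle and beaker are standing where they were.
- **Disagreements:** The force dropped about 6 mm after contact rather than the stated 8 mm. In the last top picture the network reported the beaker at the bottle's place, because the arm hid the beaker. The scene camera showed the beaker in place.

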